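# Load the toy wand into the flip-up display stand

## Task

Put the star wand on display: swing the empty pink cup of the stand down flat, slide the wand along the deck against the white fence and then endways, tail first, fully home into the cup, and then swing the cup up with its purple lever until it stands fully upright with the wand in it, star on top. Push and slide the wand, do not pick it up off the deck, and leave the glue stick, the toy cup and the red block behind the stand undisturbed.

Things in the scene. Friction and masses are not known exactly. Their poses are not given: they have to be found in the camera images.
- stand: Flip-up wand stand, fixed to the counter. Origin on the counter; x runs across the deck away from the robot (at yaw 0), y along the deck towards the cup. Mint deck: flat top at z = 18 mm, x -100 to +30, y -200 to +98 mm. Beyond it a 5 mm base plate to y = 200 mm with two white hinge cheeks, at x = +-19.5 mm, 6 mm thick, y 167 to 193, top z = 40 mm.
- fence (a point): Foot of the white fence on the deck, mid-length, robot-side face: stand x 6.5, y 55, z 18 mm. The fence is 8 mm thick, 90 mm long (stand y 10 to 100 mm) and 13 mm high. A shaft lying on the deck along this face is in line with the lowered cup (axis at stand x = 0, z = 24 mm). A slanted white wing of the same height, from stand x -46, y 74 to x -17, y 103 mm, leads the tail to the cup.
- hinge (a point): Hinge axis of the cup, in the stand at x 0, y 180, z 24 mm; the axis runs along the stand's x. This frame does not swing.
- cup (a joint): Angle of the pink cup, rad: 0 = lying flat (lower stop), mouth towards the stand's -y, facing the deck; 1.571 = upright (upper stop), mouth up. Starts half raised. Stiff hinge: it stays at any angle; turning it takes 0.2 to 0.35 N m. Push it down from above near the mouth; raise it by its lever.
- cup_floor (a point): Middle of the floor inside the cup, 6 mm from the hinge axis along the cup. The cup is a round tube, 22 mm outside and 16 mm inside diameter; its last 14 mm flare to a mouth of 33 mm outside, 27 mm inside; 66 mm deep. The frame swings with the cup; its -y points out of the mouth.
- cup_mouth (a point): Middle of the cup's mouth, 72 mm from the hinge axis.
- lever_end (a point): Free end of the purple lever, a flat paddle 22 mm wide (along the hinge axis), 6 mm thick and 85 mm long from the hinge axis, square to the cup: it points straight up when the cup lies flat and level along the stand's +y when the cup is upright. Pushing its deck-side face towards +y, then down, raises the cup.
- star_wand: Toy wand on the deck, 230 mm long, 35 g. Origin under mid-length; own y points to the tail, the plain end of the round 11 mm shaft (y +115 mm; axis 6 mm up). The star, 59 mm wide, 11 thick, takes y -58 to -115 and ends in two points with a notch at x = 0 between. Starts roughly along the stand's y on the robot's side of the fence, tail 45 to 65 mm short of the lowered cup.
- wand_tail (a point): Tail end of the wand, on the shaft's axis.
- glue_stick: Glue stick standing behind the stand, 27 mm diameter, 88 mm tall; origin under its middle.
- toy_cup: Purple toy tea cup, 44x53x28 mm, behind the stand; origin under its middle.
- red_block: Red letter block, 31 mm, behind the stand; origin under its middle.

How it is judged (in metres and radians):
On the way, in this order (a step that is already met when the one before it is completed fails the run):
1. the cup is swung down flat (value of joint cup below 0.08 rad), for 0.1 s.
2. the wand's tail is home in the lowered cup, within 15 mm of its floor (distance between wand_tail and cup_floor below 0.015 m and value of joint cup below 0.15 rad), for 0.1 s.
At the end, for the whole second after the job is handed in: The cup is upright (joint over 1.45 rad) and still; the wand stands in it at rest, star up, within 0.22 rad of vertical, its tail within 12 mm of the cup's floor; glue stick, toy cup and red block within 20 mm of where they began (value of joint cup above 1.45 rad and distance between wand_tail and cup_floor below 0.012 m and angle between star_wand's own y axis and vertical above 2.92 rad and linear speed of star_wand below 0.03 m/s and velocity of joint cup between -0.05 and 0.05 rad/s and distance of each of glue_stick, toy_cup, red_block from where it was at the start of the episode below 0.02 m); the robot touches nothing.
It fails at once if the wand is picked up: its middle more than 50 mm above the stand's foot while its tail is over 40 mm from the cup's floor (z of star_wand in the frame of stand above 0.05 m and distance between wand_tail and cup_floor above 0.04 m).
It fails at once if the glue stick is shoved over 20 mm or tipped over 0.4 rad (distance of glue_stick from where it was at the start of the episode above 0.02 m or angle between glue_stick's own z axis and vertical above 0.4 rad).
It fails at once if the toy cup is shoved over 20 mm or tipped over 0.4 rad (distance of toy_cup from where it was at the start of the episode above 0.02 m or angle between toy_cup's own z axis and vertical above 0.4 rad).
It fails at once if the red block is shoved over 20 mm or tipped over 0.4 rad (distance of red_block from where it was at the start of the episode above 0.02 m or angle between red_block's own z axis and vertical above 0.4 rad).
It also fails if it takes over 67 s, if anything falls off the work surface, if the arm or the gripper's body presses on something with over 40 N, if the wrist force passes 120 N, or if a joint passes its speed limit or range.

## Robot

A 6-joint arm with a two-finger parallel gripper is mounted at the origin on a cart in front of the work surface, level with it; the furniture and walls round the work are solid. World frame = base frame: x ahead of the robot, y to its left, z up, the work surface at z = 0. Lengths are in mm, angles in degrees, forces in N, time in s.
With the tool pointing down it reaches from about 300 to 850 mm from the base axis. Payload 4.2 kg.
Tool frame: the origin (TCP) lies at the very end of the fingers, on their centre line; the grasp point (between the pads) lies 19 mm behind it; z points along the fingers, y is the line along which they close (so a half turn about z gives the same grasp; the last joint's range is limited). The gripper opens to 91 mm and grips with 3 to 60 N. Pads are 32 mm wide; open, the fingers measure 118 mm over their backs; the gripper's body (76 mm by 178 mm) begins 60 mm behind the grasp point.
Start: joints at [75.401, 18.312, 89.639, -0, 72.044, -1.146], TCP at [133.774, 559.239, 213.976] pointing down, gripper open.
Joint ranges: [-177.97, 177.97], [-48.28, 115.42], [12.27, 149.76], [-77.06, 257.06], [2.81, 150.46], [-146.56, 146.56]. Speed limits (degrees/s): [147.25, 147.25, 180, 180, 180, 180].

## Interface

Orientations are given as [roll, pitch, yaw] about the fixed x, y, z axes, in that order (R = Rz(yaw) Ry(pitch) Rx(roll)).
In Python, from workcell import * gives the robot as it stands.
- The arm moves only by the tool move_arm, never from a script. Its argument "motion" is a list of rows, each a list of 3 entries, a list of its own where there are three numbers: the finger opening in mm, from 0 to 91.2, then the shift along the world's x, y, z in units of 25 mm (1.0 is 25 mm), then the turn, a rotation vector about the world's x, y, z in units of 4 degrees (1.0 is 4 degrees). In form: [[grip, [x, y, z], [ax, ay, az]], ...]. A call has 1 to 20 rows; each row shifts and turns the commanded pose from where the row before left it; what a row does not reach is not made up. A row lasts 1/12 s, in which the tool goes at most 41.7 mm and 7.16 degrees, less where a joint would pass 70% of its speed; a pose out of reach is approached as far as the arm can. A call with a number of a shift or a turn outside -1 to 1 is refused whole. A call with a gripper value outside its range is refused whole. The fingers move at their own pace and stop on an object; "grip_force" is the grip in N (left out, the last holds). Time passes only in rows, so rows that do not move let the fingers close. It gives the time, the measured TCP pose, the force, the opening and the grip force at its end, in the units of the state.
- state(): the state, without advancing time (a new reading comes with each control period).
- grab_frame(name): name is "side" or "top"; returns the picture (384x512x3 uint8, blue, green, red); there is no depth.
- camera_info(name): a dict with "fx", "fy", "cx", "cy" (pixels), "rvec" (rotation vector, rad) and "tvec" (3), from world to camera coordinates, as OpenCV has them. Camera axes: x right, y down, z forward; pixel columns grow to the right and rows downward; lengths in mm; the calibration is good to about 2 mm. A picture is of the moment at which its call begins. camera_info takes no time and is no camera call.
- job_done(): hands the job in; it is judged then, once.
The state is a dict: "time_s": time; "qpos": joint angles; "qvel": joint speeds; "effort": joint torques, N m; "ee_pos": TCP position; "ee_rot": TCP orientation; "force": force on the tool from outside, world axes, zero at the start; "torque": the same for the moment, N m; "gripper_width": finger opening in mm; "gripper_force": force on a finger pad.
Only numpy, scipy, OpenCV 4.12 (cv2) and the standard library are available. Lean on these libraries where they do the work, as an engineer would, in place of code of your own. Each camera call takes 0.05 s, during which the arm holds its last target. There are 200 camera calls.

## Working session

There is one attempt and no reset: what is moved stays moved. The work goes in short steps, Python scripts to look and compute and a tool call to move; the robot and the scene stay as the last step left them, time stands still between calls to the robot, and variables do not carry over. Pictures are saved under pics/ and viewed, at most 10 in all, crops included, and the job is handed in when it is done.

Besides the shell and the picture viewer there is one more tool, called after "Emit:" as name(argument=value, ...) on one line, values as JSON. move_arm: Moves the arm, as the interface text tells. Shifts and turns lie within -1 to 1; 1 stands for 25 mm of shift or 4 degrees of turn. Its arguments: {"type":"object","properties":{"motion":{"type":"array","items":{"type":"array"}},"grip_force":{"type":"number"}},"required":["motion"]}

```bash
mkdir -p pics
python3 - <<'E'
from workcell import *
import cv2
for n in("side","top"):
    cv2.imwrite(f"pics/{n}0.png",cv2.resize(grab_frame(n),(800,600),interpolation=cv2.INTER_CUBIC)); print(camera_info(n))
print(state())
E
```

```text
{'fx': 448.2564665487295, 'fy': 448.2564665487295, 'cx': 254.82197732286963, 'cy': 188.04397907684543, 'rvec': array([ 2.19951441, -0.15436338,  0.07144254]), 'tvec': array([-545.05222788,  164.79828897,  807.52519292])}
{'fx': 495.99141512009805, 'fy': 495.99141512009805, 'cx': 254.0903121019124, 'cy': 190.07855277137304, 'rvec': array([ 2.17965149, -2.14105785,  0.11638201]), 'tvec': array([ 40.13727335, 562.61941017, 941.70026227])}
{'time_s': 0.1, 'qpos': array([ 7.54018973e+01,  1.83458760e+01,  8.96989981e+01,  1.78796817e-04,
        7.20455434e+01, -1.14579217e+00]), 'qvel': array([ 0.1178717 , -0.10237263, -0.2116462 , -0.02171674,  0.040012  ,
       -0.02840246]), 'effort': array([-6.04795459e-04, -4.13335884e+01, -2.32512778e+01,  7.28119723e-02,
        4.22871939e-02, -7.72435146e-05]), 'ee_pos': array([133.64666238, 558.77921594, 213.22827589]), 'ee_rot': array([-1.79909604e+02, -1.97800421e-03,  1.66547633e+02]), 'force': array([0.2330283 , 0.3876042 , 0.70596663]), 'torque': array([-0.02645667, -0.01308257, -0.01235792]), 'gripper_force': 0.0, 'gripper_width': 91.59806676566083}
```

View pics/side0.png

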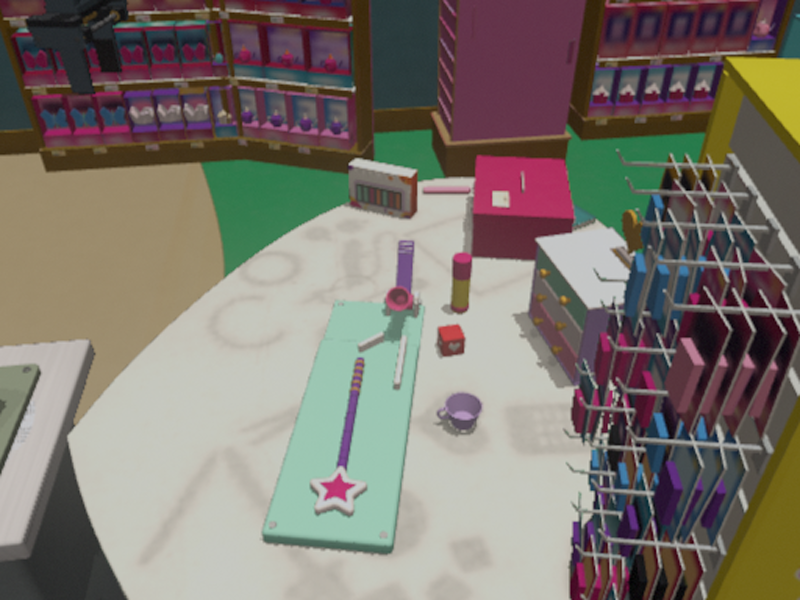

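View pics/top0.png

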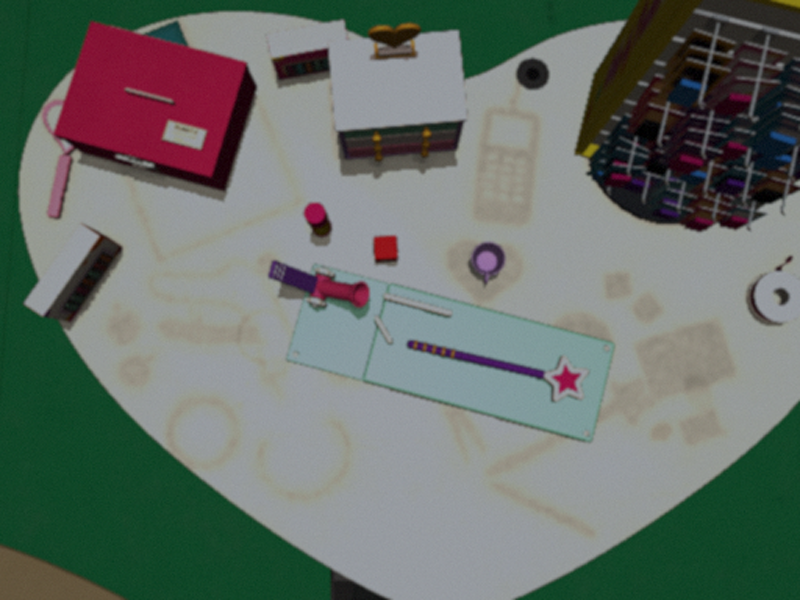

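The side view shows the deck (265,540)-(423,305), with the wand's star at (338,490) and tail at (360,362). In the top view the deck's right corners are (612,342) and (590,440), and the cup mouth is near (360,294). I'll enlarge both.

Run:
```python
from workcell import *
import cv2
a=grab_frame("top")[160:290,170:400]; cv2.imwrite("pics/t1.png",cv2.resize(a,None,fx=3.4,fy=3.4,interpolation=cv2.INTER_CUBIC))
a=grab_frame("side")[145:355,165:315]; cv2.imwrite("pics/s1.png",cv2.resize(a,None,fx=2.8,fy=2.8,interpolation=cv2.INTER_CUBIC))
```

```text
(no output)
```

View pics/t1.png

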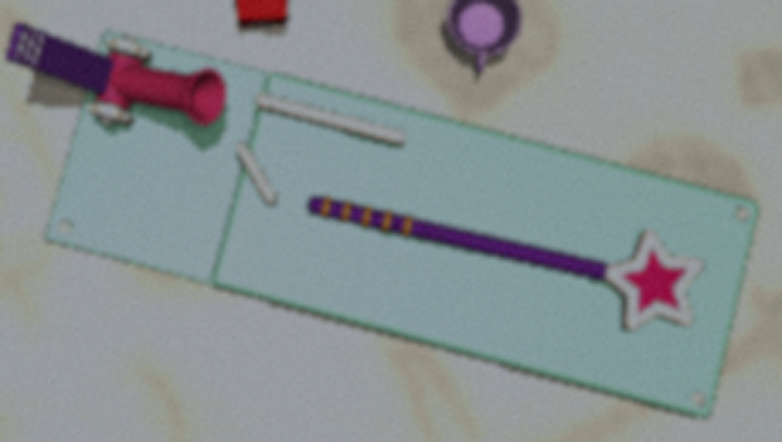

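View pics/s1.png

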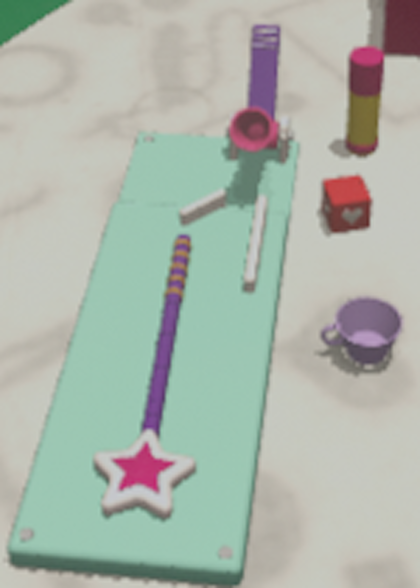

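```bash
cat > h.py <<'E'
import numpy as np, cv2
from workcell import *
from scipy.optimize import least_squares
CI={n:camera_info(n) for n in("side","top")}
def proj(n,P):
    c=CI[n];K=np.array([[c['fx'],0,c['cx']],[0,c['fy'],c['cy']],[0,0,1]])
    return cv2.projectPoints(np.array(P,float).reshape(-1,1,3),c['rvec'],c['tvec'],K,None)[0].reshape(-1,2)
def tp(u,s=3.4,o=(170,160)): return (np.array(u,float)+.5)/s-.5+o
def sd(u): return tp(u,2.8,(165,145))
def pose(p,P):
    c,s=np.cos(p[3]),np.sin(p[3]);P=np.array(P,float)
    return np.c_[p[0]+c*P[:,0]-s*P[:,1],p[1]+s*P[:,0]+c*P[:,1],p[2]+P[:,2]]
def fit(T,S,p0):
    f=lambda p:np.r_[(proj("top",pose(p,[t[1] for t in T]))-tp([t[0] for t in T])).ravel(),(proj("side",pose(p,[t[1] for t in S]))-sd([t[0] for t in S])).ravel()]
    return least_squares(f,p0,loss='soft_l1')
def tri(ut,us):
    f=lambda P:np.r_[(proj("top",P)-tp(ut)).ravel(),(proj("side",P)-sd(us)).ravel()]
    r=least_squares(f,[500,0,20.]);return r.x,r.cost
def inst(p,P): 
    c,s=np.cos(p[3]),np.sin(p[3]);d=np.array(P)-p[:3];return np.array([c*d[0]+s*d[1],-s*d[0]+c*d[1],d[2]])
E
python3 - <<'E'
from h import *
np.set_printoptions(precision=2,suppress=True)
T=[((760,204),(30,-200,18)),((708,418),(-100,-200,18)),((212,284),(-100,98,18)),((270,73),(30,98,18)),((46,240),(-100,200,5)),((105,30),(30,200,5)),((402,142),(6.5,10,31))]
S=[((10,552),(-100,-200,18)),((242,570),(30,-200,18)),((135,135),(-100,200,5)),((298,143),(30,200,5))]
r=fit(T,S,[500,0,0,0.]);print(r.x,np.degrees(r.x[3]),r.fun);p=r.x
T=[((311,205),(0,115,6)),((703,262),(18.2,-115,8)),((690,322),(-18.2,-115,8)),((650,232),(29.5,-79.4,8)),((628,328),(-29.5,-79.4,8))]
S=[((183,237),(0,115,6)),((110,512),(-18.2,-115,8)),((168,515),(18.2,-115,8)),((96,465),(-29.5,-79.4,8)),((194,465),(29.5,-79.4,8))]
r=fit(T,S,[500,0,18,0.]);print(r.x,np.degrees(r.x[3]),r.fun);w=r.x
for P in [(0,115,6),(0,0,0),(0,-100,0)]: print(P,pose(w,[P])[0],inst(p,pose(w,[P])[0]))
for n,a,b in[("mouth",(209,97),(254,130)),("lever",(12,42),(265,28)),("block",(262,10),(348,190)),("glue?",(262,10),(348,190))]:
    P,c=tri(a,b);print(n,P,c,inst(p,P))
for n in("glue",(317,213)),("tcup",(488,258)),("blk",(386,247)):pass
E
```

```text
[531.42 -25.66  -3.58  -0.24] -13.75701422948217 [ 0.25 -1.67  0.59 -0.33 -0.66 -0.05 -0.82 -1.09 -0.54 -0.11 -0.6  -0.24
  0.43  0.5  -2.    0.32 -0.17  1.33  0.23 -0.43 -0.55  0.06]
[482.12 -75.54  15.5   -0.2 ] -11.657952438977754 [-0.88 -0.69  0.52 -0.78  0.75 -0.14 -0.61 -1.6  -0.08 -0.25 -0.55  0.92
 -2.75  0.3  -0.09  0.47 -1.12 -1.85  0.28 -0.01]
(0, 115, 6) [505.36  37.09  21.5 ] [-40.23  54.75  25.08]
(0, 0, 0) [482.12 -75.54  15.5 ] [-36.02 -60.17  19.08]
(0, -100, 0) [ 461.91 -173.47   15.5 ] [ -32.36 -160.1    19.08]
mouth [562.44  93.31  69.21] 1.1861215382022121 [  1.84 122.93  72.79]
lever [587.51 200.98  86.72] 0.16773836952362503 [  0.59 233.48  90.3 ]
block [623.08  65.39  28.06] 9.778555753487474 [ 67.38 110.23  31.64]
glue? [623.08  65.39  28.06] 9.778555753487474 [ 67.38 110.23  31.64]
```

Stand: origin (531, −26), yaw −13.8°. The cup is at about 40°, and its mouth and lever radii of 75 and 85 mm match the text. The wand's tail is at stand (−40, 55). Next I go above the mouth with the fingers closed, turned −90°.

Emit:
move_arm(motion=[[0,[0.853,-0.933,0],[0,0,-1]],[0,[0.853,-0.933,0],[0,0,-1]],[0,[0.853,-0.933,0],[0,0,-1]],[0,[0.853,-0.933,0],[0,0,-1]],[0,[0.853,-0.933,0],[0,0,-1]],[0,[0.853,-0.933,0],[0,0,-1]],[0,[0.853,-0.933,0],[0,0,-1]],[0,[0.853,-0.933,0],[0,0,-1]],[0,[0.853,-0.933,0],[0,0,-1]],[0,[0.853,-0.933,0],[0,0,-1]],[0,[0.853,-0.933,0],[0,0,-1]],[0,[0.853,-0.933,0],[0,0,-1]],[0,[0.853,-0.933,0],[0,0,-1]],[0,[0.853,-0.933,0],[0,0,-1]],[0,[0.853,-0.933,0],[0,0,-1]],[0,[0.853,-0.933,0],[0,0,-1]],[0,[0.853,-0.933,0],[0,0,-1]],[0,[0.853,-0.933,0],[0,0,-1]],[0,[0.853,-0.933,0],[0,0,-1]],[0,[0.853,-0.933,0],[0,0,-1]]])

```text
time_s: 1.87
ee_pos: [561.0, 91.4, 213.8]
ee_rot: [-180.0, -0.0, 86.3]
force: [0.2, 0.5, -0.1]
gripper_width: 0.7
gripper_force: 0.0
```

Emit:
move_arm(motion=[[0,[0,0,-0.5],[0,0,-0.85]],[0,[0,0,-1],[0,0,-0.85]],[0,[0,0,-1],[0,0,-0.85]],[0,[0,0,-1],[0,0,0]],[0,[0,0,0],[0,0,0]],[0,[0,0,0],[0,0,0]],[0,[0,0,0],[0,0,0]]])

```text
time_s: 2.45
ee_pos: [561.2, 92.9, 127.7]
ee_rot: [179.9, -0.0, 76.4]
force: [-0.5, 1.2, 0.5]
gripper_width: 0.7
gripper_force: 0.0
```

Emit:
move_arm(motion=[[0,[0,0,-0.8],[0,0,0]],[0,[0,0,-0.4],[0,0,0]],[0,[0,0,-0.3],[0,0,0]],[0,[0,0,-0.3],[0,0,0]],[0,[0,0,-0.3],[0,0,0]],[0,[0,0,-0.3],[0,0,0]],[0,[0,0,-0.3],[0,0,0]],[0,[0,0,-0.2],[0,0,0]],[0,[0,0,-0.2],[0,0,0]],[0,[0,0,0],[0,0,0]],[0,[0,0,0],[0,0,0]]])

```text
time_s: 3.37
ee_pos: [560.7, 92.8, 49.2]
ee_rot: [180.0, -0.0, 76.3]
force: [0.4, -0.9, -0.2]
gripper_width: 0.7
gripper_force: 0.4
```

Emit:
move_arm(motion=[[0,[0,0,-0.15],[0,0,0]],[0,[0,0,-0.15],[0,0,0]],[0,[0,0,-0.1],[0,0,0]],[0,[0,0,-0.1],[0,0,0]],[0,[0,0,0],[0,0,0]],[0,[0,0,0],[0,0,0]]])

```text
time_s: 3.87
ee_pos: [560.7, 92.5, 38.6]
ee_rot: [179.9, 0.0, 76.4]
force: [-3.6, -3.2, 17.9]
gripper_width: 0.5
gripper_force: 8.7
```

Run:
```python
from h import *
a=grab_frame("side")[130:355,165:315];b=grab_frame("top")[160:290,170:400]
a=cv2.resize(a,None,fx=2,fy=2,interpolation=cv2.INTER_CUBIC);b=cv2.resize(b,None,fx=2.1,fy=2.1,interpolation=cv2.INTER_CUBIC)
c=np.zeros((450,790,3),np.uint8);c[:,:300]=a;c[:273,305:305+483]=b[:273]
cv2.imwrite("pics/c2.png",c);print(state()["force"])
```

```text
[-3.81514151 -3.85424439 17.69667716]
```

View pics/c2.png

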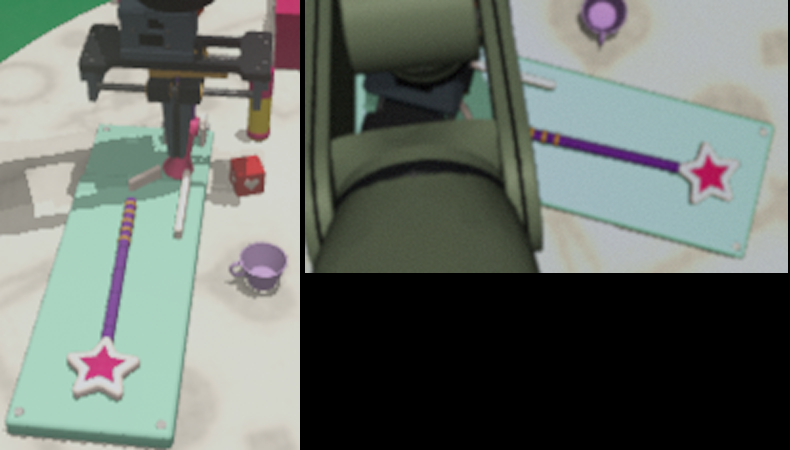

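The cup is down: 18 N at the stop with the tip at 39 mm, and the pink mouth at (178,168) lies behind the wing. Now I go to the shaft near the star.

Emit:
move_arm(motion=[[0,[0,0,1],[0,0,0]],[0,[0,0,1],[0,0,0]],[45,[0,0,1],[0,0,0.525]],[45,[0,0,1],[0,0,0]],[45,[-0.384,-0.922,0],[0,0,0]],[45,[-0.384,-0.922,0],[0,0,0]],[45,[-0.384,-0.922,0],[0,0,0]],[45,[-0.384,-0.922,0],[0,0,0]],[45,[-0.384,-0.922,0],[0,0,0]],[45,[-0.384,-0.922,0],[0,0,0]],[45,[-0.384,-0.922,0],[0,0,0]],[45,[-0.384,-0.922,0],[0,0,0]],[45,[-0.384,-0.922,0],[0,0,0]],[45,[0,0,-1],[0,0,0]],[45,[0,0,-1],[0,0,0]],[45,[0,0,-1],[0,0,0]],[45,[0,0,-0.8],[0,0,0]],[45,[0,0,-0.4],[0,0,0]],[45,[0,0,0],[0,0,0]],[45,[0,0,0],[0,0,0]]])

```text
time_s: 5.63
ee_pos: [473.6, -114.2, 30.8]
ee_rot: [-179.9, -0.0, 78.4]
force: [-0.4, 0.0, 0.9]
gripper_width: 44.9
gripper_force: 0.0
```

Run:
```python
from h import *
a=grab_frame("side")[130:355,165:315];b=grab_frame("top")[160:290,170:400]
a=cv2.resize(a,None,fx=2.6,fy=2.6,interpolation=cv2.INTER_CUBIC);b=cv2.resize(b,None,fx=1.7,fy=1.7,interpolation=cv2.INTER_CUBIC)
c=np.zeros((585,790,3),np.uint8);c[:,:390]=a;c[:221,395:395+391]=b[:221]
cv2.imwrite("pics/c3.png",c);print(state()["ee_pos"])
```

```text
[ 474.62574246 -114.6298675    32.05723362]
```

View pics/c3.png

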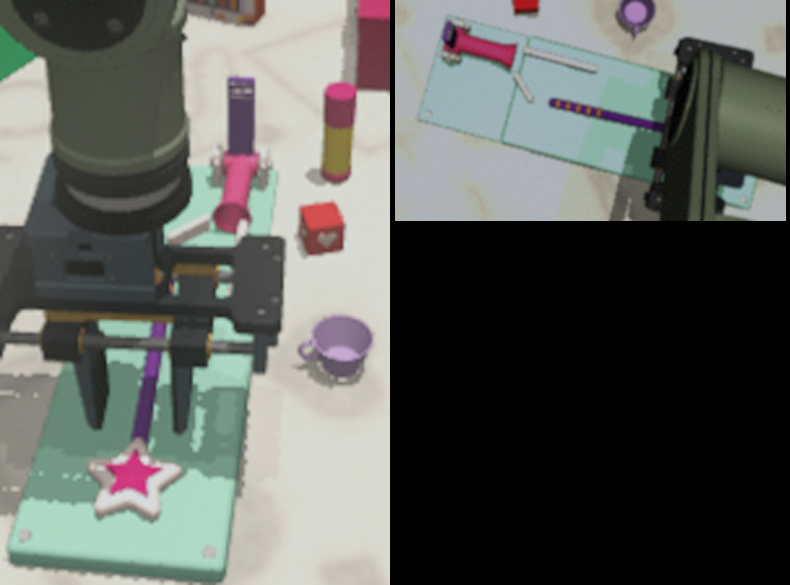

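Side view: the fingers at (97,430) and (182,430) straddle the shaft at (142,430). Top view: the cup lies flat and in line with the fence. Lower and close gently.

Emit:
move_arm(motion=[[45,[0,0,-0.2],[0,0,0]],[45,[0,0,-0.22],[0,0,0]],[45,[0,0,0],[0,0,0]],[30,[0,0,0],[0,0,0]],[20,[0,0,0],[0,0,0]],[8,[0,0,0],[0,0,0]],[8,[0,0,0],[0,0,0]],[8,[0,0,0],[0,0,0]],[8,[0,0,0],[0,0,0]]], grip_force=5)

```text
time_s: 6.48
ee_pos: [474.0, -114.7, 21.1]
ee_rot: [180.0, 0.0, 78.4]
force: [0.4, -0.0, 0.5]
gripper_width: 11.2
gripper_force: 5.0
```

Emit:
move_arm(motion=[[8,[0.15,-0.035,0],[0,0,-0.25]],[8,[0.29,-0.071,0],[0,0,-0.275]],[8,[0.29,-0.071,0],[0,0,0]],[8,[0.29,-0.071,0],[0,0,0]],[8,[0.145,-0.036,0],[0,0,0]],[8,[0,0,0],[0,0,0]],[8,[0,0,0],[0,0,0]]])

```text
time_s: 7.07
ee_pos: [504.2, -122.1, 21.1]
ee_rot: [179.9, 0.0, 76.3]
force: [0.7, -0.5, 1.6]
gripper_width: 11.0
gripper_force: 5.0
```

Emit:
move_arm(motion=[[8,[0.08,-0.02,0],[0,0,0]],[8,[0,0,0],[0,0,0]],[8,[0,0,0],[0,0,0]]])

```text
time_s: 7.32
ee_pos: [504.2, -122.1, 21.0]
ee_rot: [-179.9, 0.0, 76.3]
force: [-2.6, 0.1, 4.8]
gripper_width: 11.3
gripper_force: 5.0
```

Emit:
move_arm(motion=[[8,[0.08,-0.02,0],[0,0,0]],[8,[0,0,0],[0,0,0]],[8,[0,0,0],[0,0,0]]])

```text
time_s: 7.57
ee_pos: [506.4, -122.6, 21.0]
ee_rot: [-179.9, -0.0, 76.4]
force: [-2.6, 0.8, 4.9]
gripper_width: 11.0
gripper_force: 5.0
```

Emit:
move_arm(motion=[[8,[0.06,-0.015,0],[0,0,0]],[8,[0,0,0],[0,0,0]],[8,[0,0,0],[0,0,0]]])

```text
time_s: 7.82
ee_pos: [508.2, -123.1, 21.0]
ee_rot: [-180.0, 0.0, 76.3]
force: [-3.0, 1.1, 5.1]
gripper_width: 10.7
gripper_force: 5.0
```

Run:
```python
from h import *
b=grab_frame("top")[160:235,170:320]
cv2.imwrite("pics/c4.png",cv2.resize(b,None,fx=5,fy=5,interpolation=cv2.INTER_CUBIC))
p=[531.4,-25.7,0,np.radians(-13.757)]
for q in[(0,108,24),(0,55,24),(0,15,24),(6.5,10,31),(6.5,100,31)]: print(q,(proj("top",pose(p,[q]))[0]-[170,160]+.5)*5-.5)
```

```text
(0, 108, 24) [348.99985086 165.27099779]
(0, 55, 24) [478.59960022 199.27302705]
(0, 15, 24) [576.72044814 225.01619367]
(6.5, 10, 31) [594.22938131 210.77028615]
(6.5, 100, 31) [372.32709434 152.60952618]
```

View pics/c4.png

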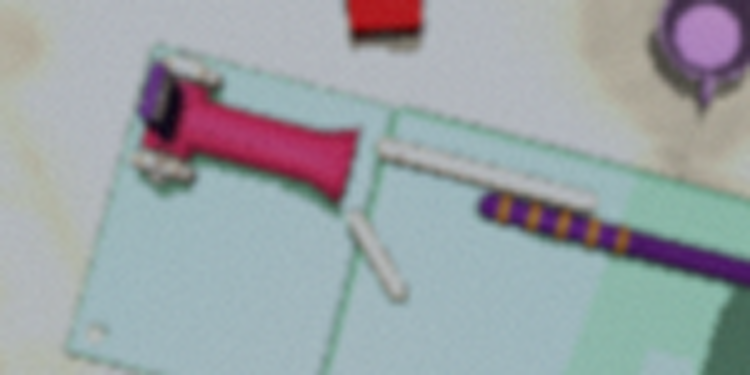

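The tail at (482,205) lies against the fence, in line with the lowered cup's mouth at (347,168). Sliding it forward.

Emit:
move_arm(motion=[[8,[0.0713,0.2913,0],[0,0,0]],[8,[0.0713,0.2913,0],[0,0,0]],[8,[0.0713,0.2913,0],[0,0,0]],[8,[0.0713,0.2913,0],[0,0,0]],[8,[0.0713,0.2913,0],[0,0,0]],[8,[0.0713,0.2913,0],[0,0,0]],[8,[0,0,0],[0,0,0]]], grip_force=8)

```text
time_s: 8.45
ee_pos: [519.9, -77.7, 21.0]
ee_rot: [180.0, -0.1, 76.4]
force: [0.7, 2.4, 3.2]
gripper_width: 11.3
gripper_force: 8.0
```

Emit:
move_arm(motion=[[8,[0.0476,0.1943,0],[0,0,0]],[8,[0.0476,0.1943,0],[0,0,0]],[8,[0.0476,0.1943,0],[0,0,0]],[8,[0.0476,0.1943,0],[0,0,0]],[8,[0,0,0],[0,0,0]]])

```text
time_s: 8.87
ee_pos: [524.2, -59.1, 21.0]
ee_rot: [180.0, -0.0, 76.4]
force: [0.2, 1.5, 4.0]
gripper_width: 11.0
gripper_force: 8.0
```

Emit:
move_arm(motion=[[8,[0.0476,0.1943,0],[0,0,0]],[8,[0.0476,0.1943,0],[0,0,0]],[8,[0.0476,0.1943,0],[0,0,0]],[8,[0.0476,0.1943,0],[0,0,0]],[8,[0,0,0],[0,0,0]]])

```text
time_s: 9.28
ee_pos: [529.0, -39.6, 21.0]
ee_rot: [180.0, -0.0, 76.4]
force: [0.1, 1.1, 4.3]
gripper_width: 11.1
gripper_force: 8.0
```

Run:
```python
from h import *
b=grab_frame("top")[160:290,170:330]
cv2.imwrite("pics/c5.png",cv2.resize(b,None,fx=4.6,fy=4.6,interpolation=cv2.INTER_CUBIC)); print(state()['ee_pos'],state()['force'])
```

```text
[529.00761066 -39.6052876   21.01383319] [0.55415882 1.55188381 4.59055825]
```

View pics/c5.png

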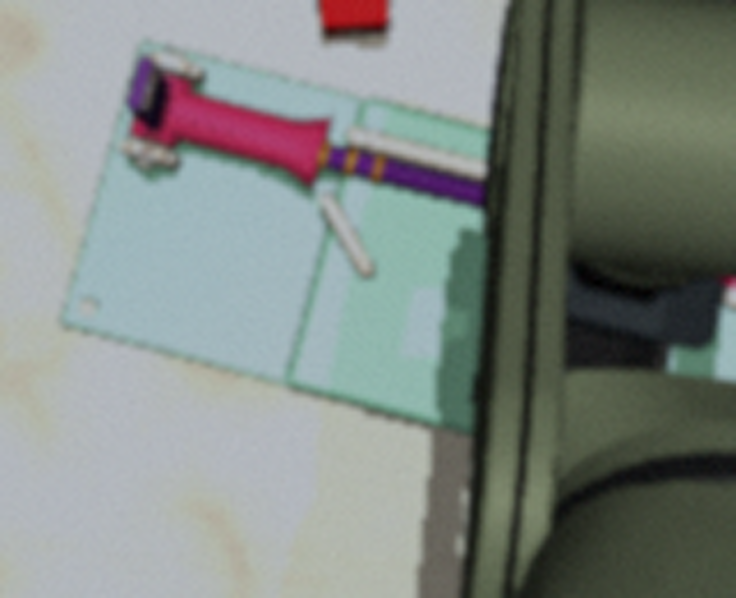

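The tail is inside the mouth at (320,152), with only two bands showing. I release, go behind the star with closed fingers and push it home at the notch.

Emit:
move_arm(motion=[[45,[0,0,0],[0,0,0]],[45,[0,0,0],[0,0,0]],[45,[0,0,0],[0,0,0]],[45,[0,0,0.5],[0,0,0]],[45,[0,0,1],[0,0,0]],[45,[0,0,1],[0,0,0]],[0,[-0.205,-0.839,0],[0,0,0]],[0,[-0.205,-0.839,0],[0,0,0]],[0,[-0.205,-0.839,0],[0,0,0]],[0,[-0.205,-0.839,0],[0,0,0]],[0,[-0.205,-0.839,0],[0,0,0]],[0,[0,0,0],[0,0,0]],[0,[0,0,-1],[0,0,0]],[0,[0,0,-1],[0,0,0]],[0,[0,0,-0.5],[0,0,0]],[0,[0,0,0],[0,0,0]]])

```text
time_s: 10.67
ee_pos: [502.1, -144.7, 19.4]
ee_rot: [-179.8, -0.0, 76.3]
force: [0.3, 0.6, 0.5]
gripper_width: 0.5
gripper_force: 0.0
```

Emit:
move_arm(motion=[[0,[0.0476,0.1943,0],[0,0,0]],[0,[0.0476,0.1943,0],[0,0,0]],[0,[0.0476,0.1943,0],[0,0,0]],[0,[0.0476,0.1943,0],[0,0,0]],[0,[0.0476,0.1943,0],[0,0,0]],[0,[0.0476,0.1943,0],[0,0,0]],[0,[0.0476,0.1943,0],[0,0,0]],[0,[0,0,0],[0,0,0]]])

```text
time_s: 11.33
ee_pos: [511.7, -110.6, 21.1]
ee_rot: [180.0, -0.0, 76.4]
force: [-0.3, -0.2, 0.9]
gripper_width: 0.5
gripper_force: 0.0
```

Run:
```python
from h import *
a=grab_frame("side")[130:355,165:315];b=grab_frame("top")[160:260,170:330]
a=cv2.resize(a,None,fx=2.6,fy=2.6,interpolation=cv2.INTER_CUBIC);b=cv2.resize(b,None,fx=2.5,fy=2.5,interpolation=cv2.INTER_CUBIC)
c=np.zeros((585,800,3),np.uint8);c[:,:390]=a;c[:250,395:795]=b
cv2.imwrite("pics/c6.png",c);print(state()["ee_pos"],state()["force"])
```

```text
[ 511.4846838  -111.23149641   21.0062268 ] [ 0.30371377  0.01531677 -0.21995264]
```

View pics/c6.png

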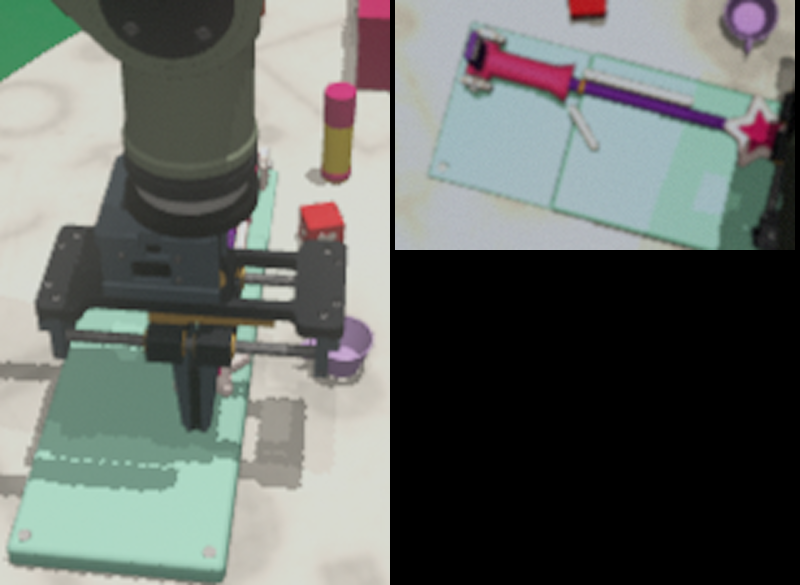

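The shaft is mostly in, with one band showing at (580,87). The star's points sit either side of the finger. Keep pushing until the force rises.

Emit:
move_arm(motion=[[0,[0.0285,0.1166,0],[0,0,0]],[0,[0.0285,0.1166,0],[0,0,0]],[0,[0.0285,0.1166,0],[0,0,0]],[0,[0.0285,0.1166,0],[0,0,0]],[0,[0.0285,0.1166,0],[0,0,0]],[0,[0,0,0],[0,0,0]]])

```text
time_s: 11.93
ee_pos: [515.1, -96.4, 21.0]
ee_rot: [180.0, -0.0, 76.4]
force: [-0.1, 0.1, 0.3]
gripper_width: 0.2
gripper_force: 0.0
```

Emit:
move_arm(motion=[[0,[0.019,0.0777,0],[0,0,0]],[0,[0.019,0.0777,0],[0,0,0]],[0,[0,0,0],[0,0,0]]])

```text
time_s: 12.18
ee_pos: [515.9, -93.2, 20.9]
ee_rot: [-180.0, 0.0, 76.4]
force: [-0.2, -0.2, 0.8]
gripper_width: 0.3
gripper_force: 0.8
```

Emit:
move_arm(motion=[[0,[0.019,0.0777,0],[0,0,0]],[0,[0.0095,0.0388,0],[0,0,0]],[0,[0,0,0],[0,0,0]]])

```text
time_s: 12.43
ee_pos: [516.0, -92.5, 21.0]
ee_rot: [-180.0, 0.3, 76.5]
force: [-3.2, -10.6, 0.7]
gripper_width: 0.9
gripper_force: 4.7
```

Force 11 N with the front at stand y −52.5, which is where the fully home position was predicted. Before raising, I check clearances for the glue stick and the wrist height.

Run:
```python
from h import *
p=[531.4,-25.7,0,np.radians(-13.757)]
ut=((np.array([316,212])/1.5625)-[170,160]+.5)*3.4-.5
P,c=tri(ut,(367,56));print("glue top",P,c,inst(p,P))
ut=((np.array([120,243])/1.5625)-[170,160]+.5)*3.4-.5
for h in(0,100,200,250,300,350): print(h,(proj("side",[474.6,-114.6,32+h])[0]-[165,130])*2.6)
q=state()['qpos'];print(q)
```

```text
glue top [657.27948077 148.74918587  87.83314392] 0.2729379128159316 [ 80.7835668  199.37948105  87.83314392]
0 [141.04308887 409.07174906]
100 [132.27530066 294.88729046]
200 [121.86003035 159.2473808 ]
250 [115.88232847  81.39871052]
300 [109.28478152  -4.52231177]
350 [101.96570739 -99.83991039]
[-11.25782813  25.38547667 110.79455941  -0.37361742  43.8384075
   2.51240288]
```

Emit:
move_arm(motion=[[0,[-0.1,-0.4,0],[0,0,0]],[0,[-0.1,-0.4,0.2],[0,0,0]],[0,[0,0,1],[0,0,0]],[0,[0,0,1],[0,0,0]],[0,[0,0,1],[0,0,0]],[0,[0,0,1],[0,0,0]],[0,[0,0,0],[0,0,0]],[0,[0,0,0],[0,0,0]]])

```text
time_s: 13.1
ee_pos: [512.5, -110.6, 127.6]
ee_rot: [179.8, -0.0, 76.3]
force: [-0.0, 0.3, -0.3]
gripper_width: 0.4
gripper_force: 0.0
```

Emit:
move_arm(motion=[[0,[0.218,0.922,0],[0,0,0]],[0,[0.218,0.922,0],[0,0,0]],[0,[0.218,0.922,0],[0,0,0]],[0,[0.218,0.922,0],[0,0,0]],[0,[0.218,0.922,0],[0,0,0]],[0,[0.218,0.922,0],[0,0,0]],[0,[0.218,0.922,0],[0,0,0]],[0,[0.218,0.922,0],[0,0,0]],[0,[0.218,0.922,0],[0,0,0]],[0,[0.218,0.922,0],[0,0,0]],[0,[0,0,-0.6],[0,0,0]],[0,[0,0,-0.6],[0,0,0]],[0,[0,0,0],[0,0,0]],[0,[0,0,0],[0,0,0]]])

```text
time_s: 14.27
ee_pos: [564.8, 120.0, 94.2]
ee_rot: [-179.8, 0.1, 76.3]
force: [-0.3, -0.2, 0.2]
gripper_width: 0.5
gripper_force: 0.0
```

Run:
```python
import numpy as np
o=np.array([149.5,95.5])
for d in range(0,91,10):
    a=np.radians(d);t=np.radians(24*max(0,d-20)/70)
    F=np.array([180+72*np.sin(a)-3*np.cos(a),24+72*np.cos(a)+3*np.sin(a)])
    T=F+16*np.array([-np.cos(t),np.sin(t)]);D=T-o;o=T
    print(d,T.round(1),"world u",(np.array([.2378*D[0],.9713*D[0],D[1]])/25).round(3),"tilt",np.degrees(t).round(1))
```

```text
0 [161.  96.] world u [0.109 0.447 0.02 ] tilt 0.0
10 [173.5  95.4] world u [ 0.119  0.488 -0.023] tilt 0.0
20 [185.8  92.7] world u [ 0.117  0.476 -0.11 ] tilt 0.0
30 [197.4  88.8] world u [ 0.111  0.452 -0.155] tilt 3.4
40 [208.1  83. ] world u [ 0.101  0.414 -0.233] tilt 6.9
50 [217.5  75.4] world u [ 0.089  0.365 -0.302] tilt 10.3
60 [225.3  66.4] world u [ 0.074  0.304 -0.362] tilt 13.7
70 [231.3  56.2] world u [ 0.057  0.234 -0.409] tilt 17.1
80 [235.4  45.1] world u [ 0.039  0.158 -0.443] tilt 20.6
90 [237.4  33.5] world u [ 0.019  0.077 -0.463] tilt 24.0
```

Emit:
move_arm(motion=[[0,[0.055,0.224,0],[0,0,0]],[0,[0.055,0.224,0],[0,0,0]],[0,[0.03,0.122,-0.006],[0,0,0]],[0,[0.03,0.122,-0.006],[0,0,0]],[0,[0.03,0.122,-0.006],[0,0,0]],[0,[0.03,0.122,-0.006],[0,0,0]],[0,[0.029,0.119,-0.027],[0,0,0]],[0,[0.029,0.119,-0.027],[0,0,0]],[0,[0.029,0.119,-0.027],[0,0,0]],[0,[0.029,0.119,-0.027],[0,0,0]]])

```text
time_s: 15.1
ee_pos: [575.1, 155.8, 92.7]
ee_rot: [180.0, 0.0, 76.4]
force: [1.4, -5.1, 1.2]
gripper_width: 0.5
gripper_force: 1.9
```

Emit:
move_arm(motion=[[0,[0.028,0.113,-0.039],[-0.208,0.051,0]],[0,[0.028,0.113,-0.039],[-0.208,0.051,0]],[0,[0.028,0.113,-0.039],[-0.208,0.051,0]],[0,[0.028,0.113,-0.039],[-0.208,0.051,0]],[0,[0.025,0.104,-0.058],[-0.208,0.051,0]],[0,[0.025,0.104,-0.058],[-0.208,0.051,0]],[0,[0.025,0.104,-0.058],[-0.208,0.051,0]],[0,[0.025,0.104,-0.058],[-0.208,0.051,0]]])

```text
time_s: 15.77
ee_pos: [580.1, 177.6, 82.8]
ee_rot: [-180.0, 7.0, 76.4]
force: [0.5, -4.9, 1.3]
gripper_width: 0.5
gripper_force: 1.8
```

Emit:
move_arm(motion=[[0,[0.022,0.091,-0.076],[-0.208,0.051,0]],[0,[0.022,0.091,-0.076],[-0.208,0.051,0]],[0,[0.022,0.091,-0.076],[-0.208,0.051,0]],[0,[0.022,0.091,-0.076],[-0.208,0.051,0]],[0,[0.018,0.076,-0.09],[-0.208,0.051,0]],[0,[0.018,0.076,-0.09],[-0.208,0.051,0]],[0,[0.018,0.076,-0.09],[-0.208,0.051,0]],[0,[0.018,0.076,-0.09],[-0.208,0.051,0]]])

```text
time_s: 16.43
ee_pos: [584.0, 194.2, 66.2]
ee_rot: [-180.0, 13.8, 76.3]
force: [1.1, -4.1, 1.1]
gripper_width: 0.2
gripper_force: 1.6
```

Emit:
move_arm(motion=[[0,[0.014,0.058,-0.102],[-0.208,0.051,0]],[0,[0.014,0.058,-0.102],[-0.208,0.051,0]],[0,[0.014,0.058,-0.102],[-0.208,0.051,0]],[0,[0.014,0.058,-0.102],[-0.208,0.051,0]],[0,[0.01,0.04,-0.111],[-0.208,0.051,0]],[0,[0.01,0.04,-0.111],[-0.208,0.051,0]],[0,[0.01,0.04,-0.111],[-0.208,0.051,0]],[0,[0.01,0.04,-0.111],[-0.208,0.051,0]],[0,[0,0,0],[0,0,0]]])

```text
time_s: 17.18
ee_pos: [586.2, 204.6, 43.9]
ee_rot: [-179.9, 20.6, 76.4]
force: [0.4, -0.9, 0.9]
gripper_width: 0.5
gripper_force: 0.8
```

Emit:
move_arm(motion=[[0,[0.005,0.019,-0.09],[-0.208,0.051,0]],[0,[0.005,0.019,-0.09],[-0.208,0.051,0]],[0,[0.005,0.019,-0.09],[-0.208,0.051,0]],[0,[0.005,0.019,-0.09],[-0.208,0.051,0]],[0,[0,0,0],[0,0,0]]])

```text
time_s: 17.6
ee_pos: [586.7, 206.2, 35.1]
ee_rot: [-179.9, 24.1, 76.4]
force: [0.7, -0.3, 1.8]
gripper_width: 0.4
gripper_force: 0.9
```

Emit:
move_arm(motion=[[0,[0,0,-0.06],[0,0,0]],[0,[0,0,-0.06],[0,0,0]],[0,[0,0,0],[0,0,0]]])

```text
time_s: 17.85
ee_pos: [586.9, 206.0, 33.5]
ee_rot: [-179.9, 23.9, 76.3]
force: [-1.7, 0.5, 4.2]
gripper_width: 0.5
gripper_force: 2.1
```

Run:
```python
from h import *
a=grab_frame("side")[60:285,170:370];b=grab_frame("top")[130:260,150:310]
a=cv2.resize(a,None,fx=2.2,fy=2.2,interpolation=cv2.INTER_CUBIC);b=cv2.resize(b,None,fx=2.2,fy=2.2,interpolation=cv2.INTER_CUBIC)
c=np.zeros((495,800,3),np.uint8);c[:,:440]=a;c[:286,445:797]=b
cv2.imwrite("pics/c7.png",c);print(state()["ee_pos"],state()["force"])
```

```text
[586.89943268 206.03112096  33.48623447] [-1.42423715  0.2776149   4.69760511]
```

View pics/c7.png

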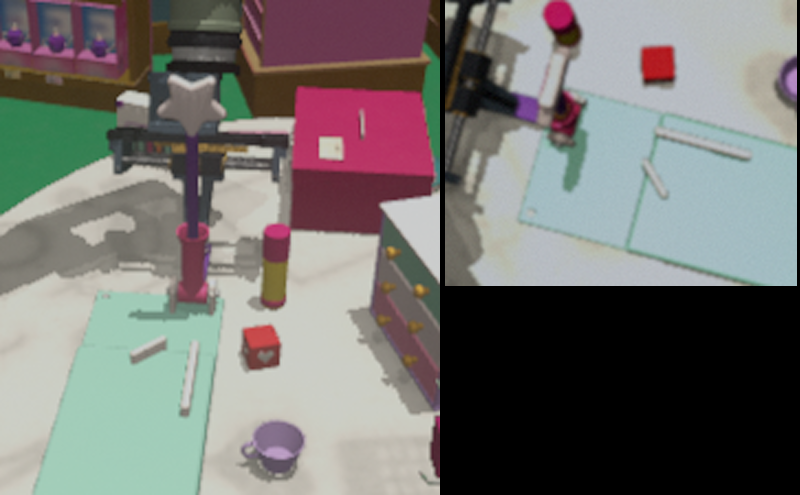

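The cup at (193,262) is close to upright, with the wand in it and the star on top at (191,103). The other objects are undisturbed. Press to the stop.

Emit:
move_arm(motion=[[0,[0,0,-0.06],[0,0,0]],[0,[0,0,-0.06],[0,0,0]],[0,[0,0,0],[0,0,0]],[0,[0,0,0],[0,0,0]]])

```text
time_s: 18.28
ee_pos: [587.0, 206.0, 32.8]
ee_rot: [180.0, 24.0, 76.3]
force: [-3.6, 1.5, 14.3]
gripper_width: 0.6
gripper_force: 7.4
```

Emit:
move_arm(motion=[[0,[0,0,-0.06],[0,0,0]],[0,[0,0,-0.04],[0,0,0]],[0,[0,0,0],[0,0,0]],[0,[0,0,0],[0,0,0]]])

```text
time_s: 18.62
ee_pos: [587.1, 206.1, 32.3]
ee_rot: [179.9, 24.0, 76.3]
force: [-4.8, 2.6, 24.4]
gripper_width: 0.6
gripper_force: 11.8
```

Hard stop: 24 N with no further travel. Back off up and away from the wand.

Emit:
move_arm(motion=[[0,[0,0,0.2],[0,0,0]],[0,[0.01,0.05,0.4],[0,0,0]],[0,[0.1,0.4,0.6],[0,0,0]],[0,[0.1,0.4,0.6],[0,0,0]],[0,[0.05,0.4,0.6],[0,0,0]],[0,[0,0.4,0.6],[0,0,0]],[0,[0,0,0],[0,0,0]],[0,[0,0,0],[0,0,0]],[0,[0,0,0],[0,0,0]],[0,[0,0,0],[0,0,0]],[0,[0,0,0],[0,0,0]],[0,[0,0,0],[0,0,0]]])

```text
time_s: 19.62
ee_pos: [593.2, 246.4, 101.7]
ee_rot: [-179.9, 24.1, 76.4]
force: [0.4, -0.5, -0.0]
gripper_width: 0.7
gripper_force: 0.0
```

Run:
```python
from h import *
s=state();print(s['force'],s['ee_pos'])
# star (white/pink) & lever column positions in side view, without viewing
a=grab_frame("side");import time
b=cv2.imread("pics/c7.png")
c=cv2.resize(a[60:285,170:370],None,fx=2.2,fy=2.2,interpolation=cv2.INTER_CUBIC)
t=b[75:300,155:230];r=cv2.matchTemplate(c,t,cv2.TM_CCOEFF_NORMED);print(cv2.minMaxLoc(r))
t=b[230:300,175:210];r=cv2.matchTemplate(c,t,cv2.TM_CCOEFF_NORMED);print(cv2.minMaxLoc(r))
t=b[75:125,155:230];r=cv2.matchTemplate(c,t,cv2.TM_CCOEFF_NORMED);print(cv2.minMaxLoc(r))
```

```text
[ 0.42066447 -0.45194501 -0.01233596] [593.16569472 246.3599249  101.74459047]
(-0.3251582980155945, 0.663798987865448, (206, 126), (155, 75))
(-0.5772242546081543, 0.8929687142372131, (213, 294), (175, 230))
(-0.5194966197013855, 0.7439350485801697, (224, 353), (155, 75))
```

Star and cup are still where they stood in the last picture, and the robot is clear. Handing in.

```bash
python3 -c "from workcell import *; print(job_done())"
```

```text
the job is handed in; nothing more can be done
None
```

The job is handed in: the cup was pressed to its upper stop with the star wand in it, star on top, and the other objects looked undisturbed; `job_done()` gave no verdict.

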